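# Pry the spring clip off a rover wheel's axle

## Robot

A 6-joint arm with a two-finger parallel gripper is mounted at the origin on a cart in front of the work surface, level with it; the furniture and walls round the work are solid. World frame = base frame: x ahead of the robot, y to its left, z up, the work surface at z = 0. Lengths are in m, angles in rad, forces in N, time in s.
With the tool pointing down it reaches from about 0.275 to 0.85 m from the base axis. Payload 5.2 kg.
Tool frame: the origin (TCP) lies midway between the tips of the shut fingers; the grasp point (between the pads) lies behind it (env.hold_point_z is the z of the grasp point in the tool frame, in m); z points along the fingers, y is the line along which they close (so a half turn about z gives the same grasp; the last joint's range is limited). The gripper opens to 85 mm and grips with 20 to 120 N. Pads are 22 mm wide; open, the fingers measure 114 mm over their backs; the gripper's body (76 mm by 85 mm) begins 54 mm behind the grasp point. The pads swing forward as they close: fully open they stand 13 mm farther back than shut.
Start: joints at [1.142, 0.259, 1.535, -0, 1.348, -0.203], TCP at [0.123, 0.536, 0.231] pointing down, gripper open.
Joint ranges: [-3.14, 3.14], [-0.91, 2.08], [0.19, 2.58], [-1.22, 4.36], [0.22, 2.71], [-3.12, 3.12]. Speed limits (rad/s): [2.57, 2.57, 3.14, 3.14, 3.14, 3.14].

## Interface

Orientations are given as [roll, pitch, yaw] about the fixed x, y, z axes, in that order (R = Rz(yaw) Ry(pitch) Rx(roll)).
In Python, from cell import env gives the robot as it stands.
- The arm moves only by the tool drive_tool, never from a script. Its argument "rows" is one flat list of numbers, 7 for each row, row after row: the gripper's target within -1 to 1 (shut at 1, half-way at 0, fully open at -1), then the shift along the tool's x, y, z in cm, then the turn, a rotation vector about the tool's x, y, z in rad. In form: [fingers, x, y, z, ax, ay, az, fingers, x, y, z, ax, ay, az, ...]. A call has 1 to 20 rows; each row shifts and turns the commanded pose from where the row before left it, along the tool's axes as they then stand; what a row does not reach is not made up. A row lasts 1/10 s, in which the tool goes at most 50 mm and 8.59 degrees, less where a joint would pass 70% of its speed; a pose out of reach is approached as far as the arm can. A call with a gripper value outside its range is refused whole. The fingers move at their own pace and stop on an object; "grip_force" is the grip in N (left out, the last holds). Time passes only in rows, so rows that do not move let the fingers close. It gives the time, the measured TCP pose, the force, the opening and the grip force at its end, in the units of the state.
- env.sense(): the state, without advancing time (a new reading comes with each control period).
- env.capture(name): name is "scene" or "top" or "wrist"; returns a dict with "image" (480x640x3 uint8, blue, green, red), "camera_matrix" (3x3 intrinsics, pixels), "eye" and "orientation" of the camera in the world. Camera axes: x right, y up, looking along -z (the intrinsics and any distortion apply to the point x, -y, -z); pixel columns grow to the right and rows downward; lengths in m; the calibration is good to about 2 mm. A picture is of the moment at which its call begins. There is no depth.
- env.job_done(): hands the job in; it is judged then, once.
Trained networks look in a picture, given as the dict that the camera call returned (one of the last four; its "shot" number tells which), for a name from the list of things; names that differ only in an ending like _2 or _b are one class to them, and where a whole thing is asked for, a point or a joint stands for the part that bears it (a point fixed in the world has none). Each returns a list of dicts, best first, with "score" (0 to 1); they miss things now and then, are a little off and sometimes report something else, mostly with a low value. They report only what shows in the picture. A call takes as long as a camera call. They do not tell look-alikes from the thing itself.
- env.spot_in(picture, thing): "at" ([x, y, z] in m, in world coordinates, good to about 4 mm: the middle of the surface that is visible of it).
- env.silhouettes(picture, thing): "pixels" (480x640 bool, what is visible of it).
The state is a dict: "clock": time; "joints": joint angles; "joint_velocities": joint speeds; "joint_efforts": joint torques, N m; "tool_pos": TCP position; "eef_rot": TCP orientation; "force": force on the tool from outside, world axes, zero at the start; "wrist_torque": the same for the moment, N m; "gripper_width": finger opening in m; "gripper_force": force on a finger pad.
Only numpy, scipy, OpenCV 4.12 (cv2) and the standard library are available. Lean on these libraries where they do the work, as an engineer would, in place of code of your own. Each camera call takes 0.05 s, during which the arm holds its last target. There are 200 camera calls.

## Task

Take the hooked pick out of its rest and, holding it level, lower its hook into the eye of the spring clip on the wheel's axle until the tip bears on the wheel face; keep it there for about half a second with a light, steady press of 3 to 5 N, never over 10 N on the wheel. Then pry the clip out of the axle groove with the pick, pulling by the tail, without touching the clip with the gripper. Leave the clip lying flat and loose on the wheel face, clear of the axle, put the pick back in its rest, and leave the other things on the bench where they are.

Things in the scene. Friction and masses are not known exactly. Their poses are not given: they have to be found in the camera images.
- pick: hooked pick, 65 g: black flat-sided handle 100 mm long, 10 wide, 20 high; a rod from its front end carries a collet 11 mm across and 14 high, which clamps the upright steel hook wire, 4.4 mm thick, round tip. Origin: handle's centre, x along it to the hook, z up. The wire's axis is at x = 85 mm, y = 0; its tip is 34 to 46 mm below the origin: it differs each time, is not measured, stays put in use
- rest: aluminium rest, fixed: base 104 x 56 x 6 mm with two forks at x = -43 and +43 mm (79 mm free between them), whose 16 mm wide notches along x carry the pick's handle; notch floor at z = 43 mm, fork tips at 52. Origin: centre of its underside. The pick's home is its origin at x = 0, y = 0, z = 53 mm here, its x along the rest's x
- wheel: rover wheel lying face up, fixed, 169 mm across: flat face 46 mm above the bench, 152 mm across, in a tyre that stands 5 mm above the face. In its middle an upright steel axle stub: groove 20 mm across, 7.5 mm high, right on the face; over it a head 28 mm across that ends 22.5 mm above the face. Origin on the axle's axis at bench height
- axle (a point): point on the axle's axis at the height of the wheel face
- clip: steel spring clip, 60 g, 6 mm thick, flat on the wheel face round the axle groove, free to turn about it. Origin: underside, centre of its opening. Its tail points along its -x to x = -34 mm, 18 wide, with an eye. Two sprung arms, tips at x = +12 mm, snap over the groove when it is pulled along its -x with 6 to 14 N; clear of the axle's head when its origin is 27 mm from the axis
- eye (a point): centre of the eye at the top of the clip's tail: a square through hole 6.4 mm wide, at x = -26 mm, z = 6 mm of the clip
- battery: bystander: orange and black battery pack, 52 x 116 x 28 mm
- tape_white: bystander: white tape roll, 60 mm across, 24 mm high
- side_cutters: bystander: blue side cutters, 53 x 105 x 14 mm
- hex_driver: bystander: grey screwdriver, 136 mm long, 18 mm high
Mind the look-alikes: they are no part of the job. Several things look just like the wheel: the one meant starts nearest to the robot's base.

How it is judged:
By the outcome, as a careful person would: the job done as asked, in the order asked, and still so for the second after the job is handed in, with the robot touching nothing.
It also fails if it takes over 67 s, if anything falls off the work surface, if the arm or the gripper's body presses on something with over 40 N, if the wrist force passes 120 N, or if a joint passes its speed limit or range.

## Working session

There is one attempt and no reset: what is moved stays moved. The work goes in short steps, Python scripts to look and compute and a tool call to move; the robot and the scene stay as the last step left them, time stands still between calls to the robot, and variables do not carry over. Pictures are saved under pics/ and viewed, at most 10 in all, crops included, and the job is handed in when it is done.

Besides the shell and the picture viewer there is one more tool, called after ">>>" by a JSON object that holds its "fn" and its "kwargs", one argument or row to a line. drive_tool: Moves the arm, as the interface text tells. Its arguments: {"type":"object","properties":{"rows":{"type":"array"},"grip_force":{"type":"number"}},"required":["rows"]}

```bash
mkdir -p pics; ls
python3 - <<'E'
from cell import env
import cv2, numpy as np
s=env.sense(); print({k:np.round(v,3).tolist() for k,v in s.items()}, env.hold_point_z)
for n in ["scene","top"]:
    p=env.capture(n); cv2.imwrite(f"pics/{n}0.png",p["image"])
    print(n,p["camera_matrix"],p["eye"],p["orientation"],[k for k in p])
    for t in ["pick","rest","wheel","clip","eye","axle"]:
        for d in env.spot_in(p,t): print(t,np.round(d["at"],3),round(d["score"],2))
E
```

```text
pics
{'clock': 0.0, 'joints': [1.142, 0.259, 1.536, 0.0, 1.348, -0.203], 'joint_velocities': [-0.0, -0.0, -0.001, -0.002, 0.0, -0.001], 'joint_efforts': [-0.0, -44.603, -29.057, -0.0, 0.012, -0.0], 'tool_pos': [0.123, 0.536, 0.23], 'eef_rot': [-3.14, -0.0, 2.916], 'force': [0.362, 0.523, 0.454], 'wrist_torque': [0.019, -0.047, -0.02], 'gripper_force': 0.0, 'gripper_width': 0.085} -0.0187
scene [[500.2194672    0.         325.83533595]
 [  0.         500.2194672  242.00539657]
 [  0.           0.           1.        ]] [-0.13766789 -0.77369246  1.02271079] [ 0.73894862 -0.01284663 -0.80678084] ['image', 'camera_matrix', 'eye', 'orientation', 'shot']
pick [0.578 0.157 0.056] 0.57
rest [0.565 0.181 0.009] 0.61
wheel [ 0.566 -0.104  0.042] 0.86
wheel [ 0.607 -0.525  0.042] 0.76
clip [ 0.559 -0.09   0.055] 0.43
eye [ 0.413 -0.02   0.01 ] 0.73
axle [ 0.613 -0.52   0.038] 0.88
axle [ 0.566 -0.105  0.047] 0.73
top [[530.74551835   0.         325.36004908]
 [  0.         530.74551835 239.86318272]
 [  0.           0.           1.        ]] [ 0.39816062 -0.14394305  1.15629115] [ 0.1116934  -0.00472128 -1.58290947] ['image', 'camera_matrix', 'eye', 'orientation', 'shot']
pick [0.58  0.165 0.065] 0.86
rest [0.571 0.183 0.006] 0.82
wheel [ 0.622 -0.507  0.048] 0.84
wheel [ 0.58  -0.098  0.045] 0.55
wheel [0.579 0.164 0.062] 0.21
clip [ 0.563 -0.088  0.05 ] 0.63
clip [ 0.418 -0.014  0.011] 0.56
axle [ 0.626 -0.512  0.044] 0.82
axle [ 0.578 -0.095  0.046] 0.68
```

View pics/scene0.png

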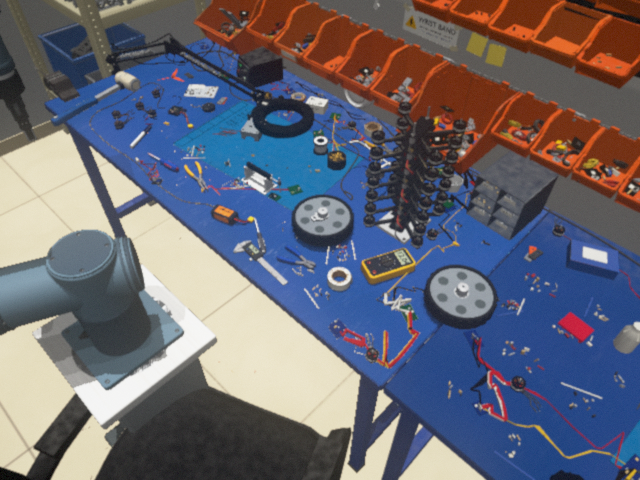

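View pics/top0.png

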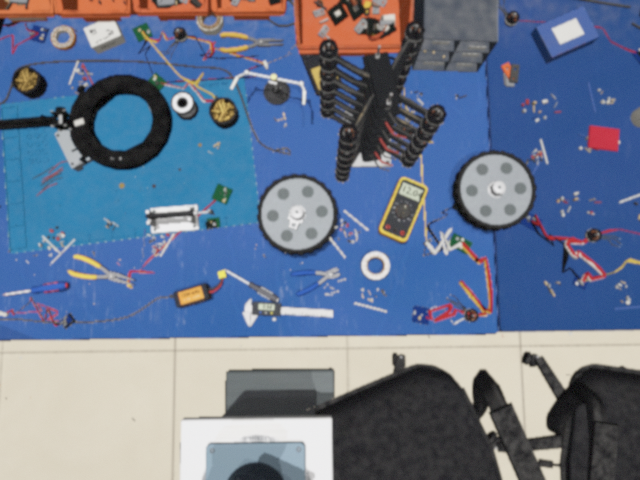

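```bash
cat > h.py <<'E'
from cell import env
import cv2, numpy as np
from scipy.spatial.transform import Rotation as R
def pose():
    s=env.sense(); return np.array(s["tool_pos"]), R.from_euler("xyz",s["eef_rot"])
def plan(p1,yaw,n=None,p0=None,r0=None,step=0.045,grip=-1):
    """rows from current pose to p1 with tool down at yaw; prints rounded rows"""
    if p0 is None: p0,r0=pose()
    r1=R.from_euler("xyz",[np.pi,0,yaw]); p1=np.array(p1)
    rv=(r0.inv()*r1).as_rotvec()
    n=n or int(max(np.ceil(np.linalg.norm(p1-p0)/step),np.ceil(np.linalg.norm(rv)/0.13),1))
    rows=[];p=p0.copy();r=r0
    for i in range(n):
        tgt=p0+(p1-p0)*(i+1)/n
        d=np.round(r.inv().apply(tgt-p)*100,2); a=np.round(rv/n,3)
        p=p+r.apply(d/100); r=r*R.from_rotvec(a); rows+=[grip,*d.tolist(),*a.tolist()]
    print(n,rows,"end",p.round(4),r.as_euler("xyz").round(3))
def ray(c,uv):
    """camera pixel -> eye, world direction"""
    K=c["camera_matrix"]; x=(uv[0]-K[0][2])/K[0][0]; y=(uv[1]-K[1][2])/K[1][1]
    return np.array(c["eye"]), R.from_euler("xyz",c["orientation"]).apply([x,-y,-1])
def onz(c,uv,z):
    e,d=ray(c,uv); return e+d*(z-e[2])/d[2]
def proj(c,P):
    q=R.from_euler("xyz",c["orientation"]).inv().apply(np.array(P)-c["eye"]); K=c["camera_matrix"]
    return np.array([K[0][2]+K[0][0]*q[...,0]/-q[...,2],K[1][2]-K[1][1]*q[...,1]/-q[...,2]]).T
E
python3 - <<'E'
from h import *
c=env.capture("wrist"); p,r=pose()
print(r.inv().apply(c["eye"]-p), (r.inv()*R.from_euler("xyz",c["orientation"])).as_euler("xyz"),c["camera_matrix"])
plan([0.50,0.17,0.33],np.pi/2)
E
```

```text
[ 0.07001689  0.00062039 -0.14221578] [2.86217704e+00 1.29359257e-03 1.57119772e+00] [[355.57787734   0.         318.34695931]
 [  0.         355.57787734 240.6789398 ]
 [  0.           0.           1.        ]]
12 [-1, -3.74, -2.27, -0.82, 0.0, -0.0, 0.112, -1, -3.98, -1.84, -0.82, 0.0, -0.0, 0.112, -1, -4.15, -1.38, -0.83, 0.0, -0.0, 0.112, -1, -4.29, -0.91, -0.82, 0.0, -0.0, 0.112, -1, -4.35, -0.42, -0.82, 0.0, -0.0, 0.112, -1, -4.38, 0.07, -0.82, 0.0, -0.0, 0.112, -1, -4.34, 0.55, -0.83, 0.0, -0.0, 0.112, -1, -4.26, 1.04, -0.82, 0.0, -0.0, 0.112, -1, -4.11, 1.5, -0.82, 0.0, -0.0, 0.112, -1, -3.92, 1.96, -0.82, 0.0, -0.0, 0.112, -1, -3.67, 2.38, -0.82, 0.0, -0.0, 0.112, -1, -3.39, 2.78, -0.83, 0.0, -0.0, 0.112] end [0.5001 0.17   0.33  ] [ 3.142 -0.     1.572]
```

Run:
```python
from h import *
plan([0.55,0.20,0.24],np.pi/2)
```

```text
13 [-1, -3.78, -1.78, -0.07, 0.0, -0.0, 0.103, -1, -3.94, -1.39, -0.06, 0.0, -0.0, 0.103, -1, -4.07, -0.97, -0.07, 0.0, -0.0, 0.103, -1, -4.14, -0.55, -0.07, 0.0, -0.0, 0.103, -1, -4.18, -0.13, -0.06, 0.0, -0.0, 0.103, -1, -4.16, 0.31, -0.07, 0.0, -0.0, 0.103, -1, -4.12, 0.74, -0.07, 0.0, -0.0, 0.103, -1, -4.01, 1.15, -0.06, 0.0, -0.0, 0.103, -1, -3.88, 1.57, -0.07, 0.0, -0.0, 0.103, -1, -3.7, 1.95, -0.07, 0.0, -0.0, 0.103, -1, -3.47, 2.32, -0.06, 0.0, -0.0, 0.103, -1, -3.22, 2.66, -0.07, 0.0, -0.0, 0.103, -1, -2.93, 2.99, -0.07, 0.0, -0.0, 0.103] end [0.55 0.2  0.24] [ 3.142 -0.     1.577]
```

>>> {"fn": "drive_tool", "kwargs": {
  "rows": [-1,-3.78,-1.78,-0.07,0,0,0.103,-1,-3.94,-1.39,-0.06,0,0,0.103,-1,-4.07,-0.97,-0.07,0,0,0.103,-1,-4.14,-0.55,-0.07,0,0,0.103,-1,-4.18,-0.13,-0.06,0,0,0.103,-1,-4.16,0.31,-0.07,0,0,0.103,-1,-4.12,0.74,-0.07,0,0,0.103,-1,-4.01,1.15,-0.06,0,0,0.103,-1,-3.88,1.57,-0.07,0,0,0.103,-1,-3.7,1.95,-0.07,0,0,0.103,-1,-3.47,2.32,-0.06,0,0,0.103,-1,-3.22,2.66,-0.07,0,0,0.103,-1,-2.93,2.99,-0.07,0,0,0.103,-1,0,0,0,0,0,0,-1,0,0,0,0,0,0]
}}

```text
clock: 2.25
tool_pos: [0.5503, 0.1992, 0.2395]
eef_rot: [-3.14, -0.0, 1.576]
force: [0.1, -0.1, -0.7]
gripper_width: 0.0853
gripper_force: 0.0
```

Run:
```python
from h import *
c=env.capture("wrist"); cv2.imwrite("pics/w1.png",c["image"])
import pickle; pickle.dump(c,open("w1.pkl","wb"))
print(pose()[0],env.sense()["joints"],env.sense()["clock"])
for t in ["pick","rest","clip","eye","axle"]:
    for d in env.spot_in(c,t): print(t,np.round(d["at"],4),round(d["score"],2),proj(c,np.array(d["at"])).round(0))
```

```text
[0.54953924 0.20006244 0.23965599] [1.58223277e-01 3.16724869e-01 1.43453071e+00 5.04571843e-04
 1.39153365e+00 1.51790134e-01] 2.3
pick [0.5776 0.1657 0.06  ] 0.71 [347. 253.]
rest [0.5722 0.1837 0.0068] 0.8 [339. 222.]
axle [ 0.5762 -0.0114  0.0352] 0.58 [340. 393.]
```

View pics/w1.png

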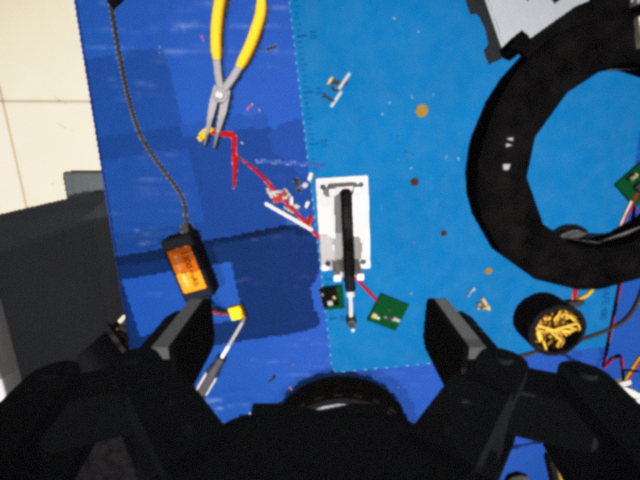

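Run:
```python
from h import *
c=env.capture("wrist"); im=c["image"]
for t in ["pick","rest"]:
    d=env.silhouettes(c,t)[0]; m=d["pixels"].astype(np.uint8)
    ys,xs=np.nonzero(m); print(t,d["score"],m.sum(),xs.min(),xs.max(),ys.min(),ys.max(),cv2.minAreaRect(np.c_[xs,ys].astype(np.float32)))
cv2.imwrite("pics/crop1.png",cv2.resize(im[160:345,290:410],None,fx=3.2,fy=3.2,interpolation=cv2.INTER_CUBIC))
# dark handle rows
g=im.max(2)
for y in range(186,336,6):
    x=np.nonzero(g[y,325:372]<70)[0]+325; print(y,x.min() if len(x) else None,x.max() if len(x) else None,len(x))
```

```text
pick 0.84 1339 341 356 190 332 ((349.65643310546875, 260.9730224609375), (142.2908477783203, 12.044626235961914), 87.64669799804688)
rest 0.59 4218 316 371 176 283 ((344.0421142578125, 229.59454345703125), (106.42132568359375, 53.7679443359375), 87.79740142822266)
186 None None 0
192 344 349 6
198 342 350 9
204 342 351 10
210 342 351 10
216 343 351 9
222 343 351 9
228 343 351 9
234 344 352 9
240 344 353 10
246 344 353 10
252 344 353 10
258 345 353 9
264 344 355 12
270 344 355 12
276 346 354 9
282 346 354 9
288 325 354 20
294 325 337 13
300 325 338 9
306 325 338 7
312 None None 0
318 347 348 2
324 None None 0
330 None None 0
```

View pics/crop1.png

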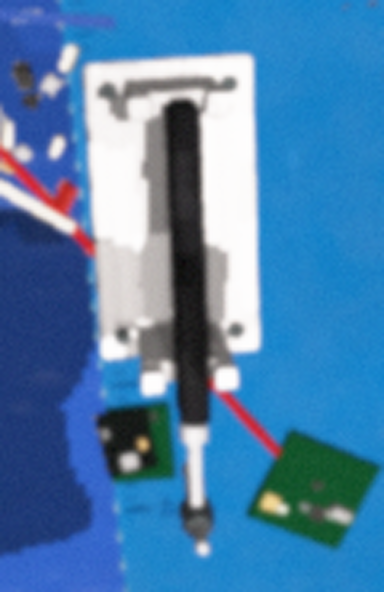

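Run:
```python
from h import *
import pickle
c=pickle.load(open("w1.pkl","rb"))
a=onz(c,(346.5,200),.063);b=onz(c,(350.3,285),.063);print(a,b)
d=b-a; yaw=np.arctan2(d[1],d[0]); print("pick yaw",yaw,"far end",onz(c,(346,190),.063),"near end",onz(c,(350.5,292.5),.063))
B=[onz(c,p,.006) for p in [(316.5,179.5),(369.5,177.3),(371.4,269),(321,272)]]
B=np.array(B);print(B.round(4),B.mean(0)); e=B[3]-B[0];e2=B[2]-B[1];f=B[1]-B[0]
for v in (e,e2,f): print(np.linalg.norm(v),np.arctan2(v[1],v[0]))
```

```text
[0.57569184 0.21719497 0.063     ] [0.58151358 0.13451309 0.063     ]
pick yaw -1.5005010285969118 far end [0.57500958 0.22621093 0.063     ] near end [0.58193541 0.12665328 0.063     ]
[[0.5483 0.2293 0.006 ]
 [0.6037 0.2318 0.006 ]
 [0.6103 0.1298 0.006 ]
 [0.5537 0.126  0.006 ]] [0.57898017 0.17923309 0.006     ]
0.10344260835387152 -1.518862012943626
0.10219148457779315 -1.5062230375626797
0.05546710163158067 0.04544783501695198
```

>>> {"fn": "drive_tool", "kwargs": {
  "rows": [-1,-4.2,-0.1,0.5,0,0,0,-1,-4.2,-0.1,0.5,0,0,0,-1,-4.2,-0.1,0.5,0,0,0,-1,-4.2,-0.1,0.5,0,0,0,-1,-4.2,-0.1,0.5,0,0,0,-1,-4.2,-0.1,0.5,0,0,0,-1,0,0,0,0,0,0,-1,0,0,0,0,0,0]
}}

```text
clock: 3.5
tool_pos: [0.5454, -0.0527, 0.2099]
eef_rot: [-3.141, -0.001, 1.574]
force: [0.6, 0.4, 0.3]
gripper_width: 0.0853
gripper_force: 0.0
```

Run:
```python
from h import *
import pickle
c=env.capture("wrist"); pickle.dump(c,open("w2.pkl","wb"))
for t in ["clip","eye","axle","wheel"]:
    for d in env.spot_in(c,t): print(t,np.round(d["at"],4),round(d["score"],2),proj(c,np.array(d["at"])).round(0))
cv2.imwrite("pics/w2.png",cv2.resize(c["image"][140:320,220:460],None,fx=3.2,fy=3.2,interpolation=cv2.INTER_CUBIC))
```

```text
clip [ 0.5621 -0.0824  0.0563] 0.64 [337. 258.]
clip [ 0.4639 -0.2427  0.0219] 0.61 [243. 387.]
eye [ 0.5635 -0.0807  0.0519] 0.62 [338. 255.]
eye [ 0.4515 -0.1191  0.0104] 0.43 [227. 277.]
axle [ 0.5793 -0.0849  0.0447] 0.64 [355. 257.]
wheel [ 0.5791 -0.0879  0.0475] 0.68 [355. 261.]
```

View pics/w2.png

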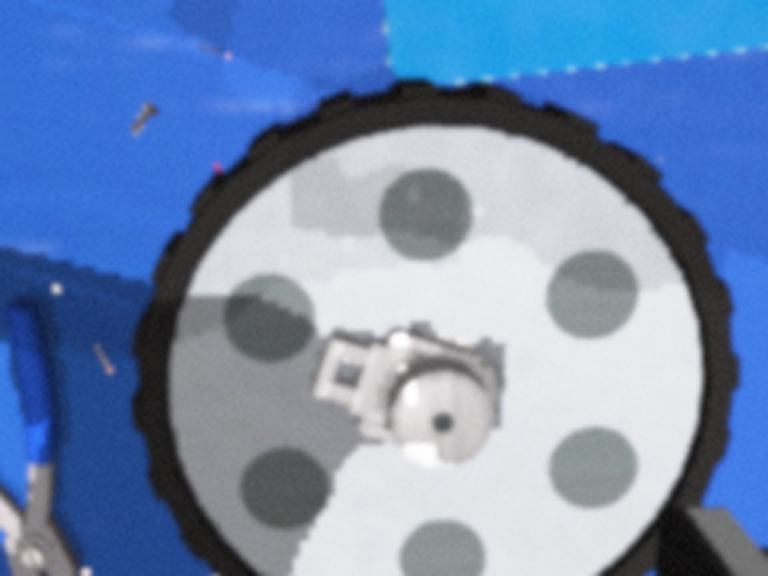

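Run:
```python
from h import *
import pickle
c=pickle.load(open("w2.pkl","rb"));im=c["image"]
e=onz(c,(328.75,256.6),.052);h=onz(c,(358.1,270),.0685)
d=h-e;print(e,h,np.hypot(*d[:2]),np.arctan2(d[1],d[0]))
# tail outline corners (top z=.052)
cv2.imwrite("pics/w2z.png",cv2.resize(im[232:292,310:390],None,fx=10,fy=10,interpolation=cv2.INTER_CUBIC))
# tyre/face boundary circle: bright/dark rim at z=.051
g=cv2.cvtColor(im,cv2.COLOR_BGR2GRAY); ctr=np.array([356.,258.]);P=[]
for a in np.radians(np.r_[150:395:5]):
    r=np.arange(70,95,.25); q=ctr[:,None]+r*np.array([np.cos(a),np.sin(a)])[:,None]
    v=cv2.remap(g,q[0].astype(np.float32)[None],q[1].astype(np.float32)[None],1)[0].astype(float)
    i=np.argmin(np.gradient(cv2.GaussianBlur(v[None],(0,0),3)[0])); P.append(onz(c,q[:,i],.051))
P=np.array(P); A=np.c_[2*P[:,:2],np.ones(len(P))]; s=np.linalg.lstsq(A,(P[:,:2]**2).sum(1),rcond=None)[0]
print("wheel",s[:2],np.sqrt(s[2]+s[0]**2+s[1]**2))
rr=np.hypot(*(P[:,:2]-s[:2]).T);print(rr.round(4))
```

```text
[ 0.55487926 -0.08238066  0.052     ] [ 0.57940835 -0.08879205  0.0685    ] 0.025353140518654813 -0.25565944983460853
wheel [ 0.57889766 -0.08854112] 0.07460659592678101
[0.0746 0.0746 0.0746 0.0746 0.0748 0.0744 0.0743 0.0745 0.0742 0.0747
 0.0746 0.0748 0.0747 0.0747 0.0748 0.0747 0.0746 0.0747 0.0745 0.0747
 0.0748 0.0744 0.0747 0.0748 0.0747 0.0746 0.075  0.0745 0.0749 0.0748
 0.0743 0.0745 0.0744 0.0743 0.0746 0.0742 0.0744 0.0745 0.0746 0.0745
 0.0746 0.0747 0.0749 0.0745 0.0748 0.0746 0.0748 0.0747 0.0747]
```

View pics/w2z.png

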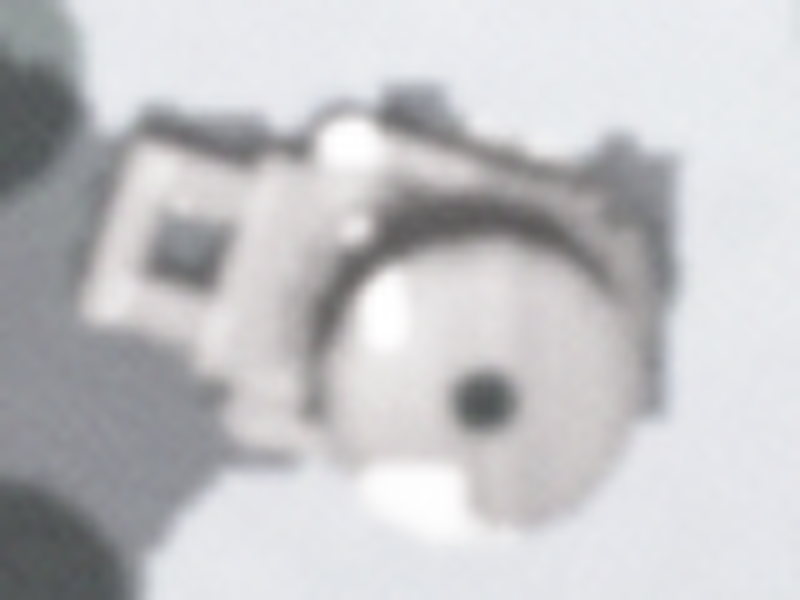

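Run:
```python
from h import *
plan([0.5794,0.162,0.10],-1.51+np.pi)
r=R.from_euler("xyz",[np.pi,0,-1.51+np.pi])
plan([0.5794,0.162,0.0343],-1.51+np.pi,p0=np.array([0.5794,0.162,0.10]),r0=r,n=3)
```

```text
6 [-1, 3.54, 0.59, 1.84, 0.0, -0.0, -0.009, -1, 3.53, 0.62, 1.84, 0.0, -0.0, -0.009, -1, 3.53, 0.66, 1.84, 0.0, -0.0, -0.009, -1, 3.52, 0.68, 1.83, 0.0, -0.0, -0.009, -1, 3.52, 0.72, 1.84, 0.0, -0.0, -0.009, -1, 3.51, 0.75, 1.84, 0.0, -0.0, -0.009] end [0.5794 0.162  0.1   ] [ 3.141 -0.     1.633]
3 [-1, 0.0, -0.0, 2.19, 0.0, 0.0, 0.0, -1, 0.0, -0.0, 2.19, 0.0, 0.0, 0.0, -1, 0.0, -0.0, 2.19, 0.0, 0.0, 0.0] end [0.5794 0.162  0.0343] [3.142 0.    1.632]
```

>>> {"fn": "drive_tool", "kwargs": {
  "rows": [-1,3.54,0.59,1.84,0,0,-0.009,-1,3.53,0.62,1.84,0,0,-0.009,-1,3.53,0.66,1.84,0,0,-0.009,-1,3.52,0.68,1.83,0,0,-0.009,-1,3.52,0.72,1.84,0,0,-0.009,-1,3.51,0.75,1.84,0,0,-0.009,-1,0,0,0,0,0,0,-1,0,0,2.19,0,0,0,-1,0,0,2.19,0,0,0,-1,0,0,2.19,0,0,0,-1,0,0,0,0,0,0,-1,0,0,0,0,0,0]
}}

```text
clock: 4.95
tool_pos: [0.5797, 0.1607, 0.0345]
eef_rot: [-3.141, 0.0, 1.631]
force: [0.1, 0.3, -0.1]
gripper_width: 0.0856
gripper_force: 0.0
```

Run:
```python
from h import *
c=env.capture("wrist"); s=env.sense()
print(s["tool_pos"],s["eef_rot"],s["force"])
cv2.imwrite("pics/w3.png",c["image"])
```

```text
[0.58042897 0.16064793 0.03522282] [3.14002732e+00 6.44330315e-05 1.63115498e+00] [-0.38526236 -0.10789842  0.26321876]
```

View pics/w3.png

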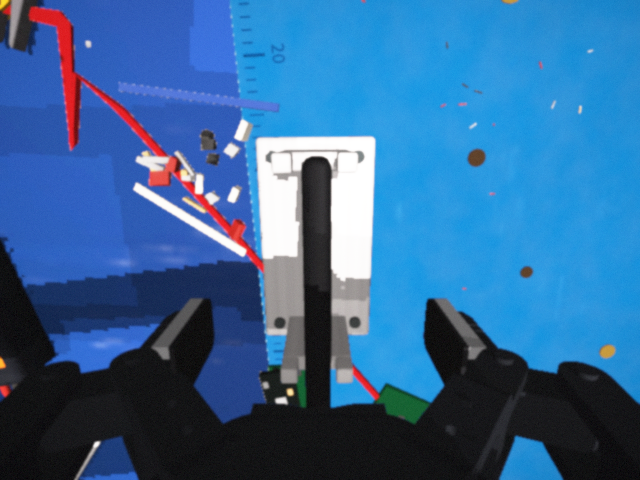

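Run:
```python
from h import *
c=env.capture("wrist"); g=c["image"].max(2).astype(float)
print(g[150:172:1,316].round(0).tolist())
for y in (180,220,260,300): 
    x=np.nonzero(g[y,285:345]<70)[0]+285; print(y,x.min(),x.max())
ys=150+np.interp(-100,-g[150:172,316],np.arange(22)); print(ys)
E2=onz(c,(316,ys),.063);print(E2)
for y,l,r in [(180,None,None)]: pass
a=[];
for y in range(175,320,5):
    x=np.nonzero(g[y,285:345]<70)[0]+285; a.append(onz(c,((x.min()+x.max())/2,y),.063))
a=np.array(a); k=np.polyfit(a[:,1],a[:,0],1); print("yaw",np.arctan2(-1,-k[0]),"x at .177:",np.polyval(k,.177))
print(pose()[0],c["eye"])
P=[]
for uv in [(257,139),(374,137)]: P.append(onz(c,uv,.006))
print(P)
```

```text
[169.0, 192.0, 241.0, 253.0, 252.0, 230.0, 126.0, 49.0, 25.0, 24.0, 32.0, 35.0, 42.0, 46.0, 49.0, 49.0, 58.0, 54.0, 57.0, 52.0, 59.0, 55.0]
180 300 327
220 301 327
260 302 327
300 303 328
156.33766233766235
[0.5757947  0.22583716 0.063     ]
yaw -1.5004528209002908 x at .177: 0.5783580703805252
[0.58078255 0.16065313 0.03560729] [0.57592074 0.23098639 0.17746201]
[array([0.54798461, 0.22945079, 0.006     ]), array([0.60203789, 0.23358673, 0.006     ])]
```

Run:
```python
from h import *
import pickle
c=pickle.load(open("w1.pkl","rb"))
for uv in [(351.5,316.2),(351.9,322.5),(352,329),(353,331.5)]: print(onz(c,uv,.060), onz(c,uv,.046))
```

```text
[0.58398476 0.09957139 0.06      ] [0.58545887 0.09216992 0.046     ]
[0.58459692 0.09255495 0.06      ] [0.58609767 0.08484817 0.046     ]
[0.58491893 0.08523452 0.06      ] [0.58643369 0.0772092  0.046     ]
[0.58601926 0.08240139 0.06      ] [0.5875819  0.07425279 0.046     ]
```

>>> {"fn": "drive_tool", "kwargs": {
  "rows": [-1,0,-0.15,0,0,0,-0.01,-1,0,0,0,0,0,0,1,0,0,0,0,0,0,1,0,0,0,0,0,0,1,0,0,0,0,0,0,1,0,0,0,0,0,0,1,0,0,0,0,0,0,1,0,0,0,0,0,0,1,0,0,0,0,0,0,1,0,0,0,0,0,0],
  "grip_force": 110
}}

```text
clock: 6.05
tool_pos: [0.5783, 0.1604, 0.0342]
eef_rot: [3.141, 0.0, 1.641]
force: [-1.3, -1.5, 2.8]
gripper_width: 0.0077
gripper_force: 107.5
```

>>> {"fn": "drive_tool", "kwargs": {
  "rows": [1,0,0,-1,0,0,0,1,0,0,-2.5,0,0,0,1,0,0,-3.5,0,0,0,1,0,0,-2.5,0,0,0,1,0,0,0,0,0,0,1,0,0,0,0,0,0]
}}

```text
clock: 6.65
tool_pos: [0.5783, 0.1605, 0.1296]
eef_rot: [3.14, -0.0, 1.641]
force: [-0.4, -0.3, -1.2]
gripper_width: 0.0082
gripper_force: 107.4
```

Run:
```python
from h import *
s=env.sense(); print(s["tool_pos"],s["eef_rot"],s["force"],s["wrist_torque"])
plan([.4877,-.0648,.128],-0.256+np.pi,grip=1)
```

```text
[0.57831813 0.16048651 0.12959377] [ 3.14041270e+00 -1.10116042e-05  1.64084011e+00] [-0.37068965 -0.32897133 -1.19288237] [ 0.06249547  0.03061941 -0.00615188]
10 [1, -2.18, -1.06, 0.01, 0.0, 0.0, -0.124, 1, -2.04, -1.33, 0.02, 0.0, 0.0, -0.124, 1, -1.86, -1.56, 0.01, 0.0, 0.0, -0.124, 1, -1.65, -1.78, 0.02, 0.0, 0.0, -0.124, 1, -1.41, -1.98, 0.01, 0.0, 0.0, -0.124, 1, -1.16, -2.13, 0.02, 0.0, 0.0, -0.124, 1, -0.89, -2.26, 0.01, 0.0, 0.0, -0.124, 1, -0.6, -2.35, 0.02, 0.0, 0.0, -0.124, 1, -0.31, -2.41, 0.01, 0.0, 0.0, -0.124, 1, -0.0, -2.43, 0.02, 0.0, 0.0, -0.124] end [ 0.4877 -0.0648  0.128 ] [3.141e+00 1.000e-03 2.881e+00]
```

>>> {"fn": "drive_tool", "kwargs": {
  "rows": [1,-2.18,-1.06,0.01,0,0,-0.124,1,-2.04,-1.33,0.02,0,0,-0.124,1,-1.86,-1.56,0.01,0,0,-0.124,1,-1.65,-1.78,0.02,0,0,-0.124,1,-1.41,-1.98,0.01,0,0,-0.124,1,-1.16,-2.13,0.02,0,0,-0.124,1,-0.89,-2.26,0.01,0,0,-0.124,1,-0.6,-2.35,0.02,0,0,-0.124,1,-0.31,-2.41,0.01,0,0,-0.124,1,0,-2.43,0.02,0,0,-0.128,1,0,0,0,0,0,0,1,0,0,0,0,0,0]
}}

```text
clock: 7.85
tool_pos: [0.4866, -0.0648, 0.1264]
eef_rot: [3.141, -0.003, 2.881]
force: [-0.6, 0.6, -0.1]
gripper_width: 0.0081
gripper_force: 107.4
```

Run:
```python
from h import *
import pickle
s=env.sense(); print(s["tool_pos"],s["eef_rot"],s["force"],s["wrist_torque"],s["joints"])
ims=[]
for n in ["scene","top"]:
    c=env.capture(n); pickle.dump(c,open(n+"3.pkl","wb"))
    q=proj(c,np.array([.5545,-.0823,.09])).round().astype(int); print(n,q)
    for t in ["pick","eye","clip"]:
        for d in env.spot_in(c,t): print(t,np.round(d["at"],4),round(d["score"],2))
    ims.append(cv2.resize(c["image"][q[1]-40:q[1]+40,q[0]-52:q[0]+52],None,fx=7,fy=7,interpolation=cv2.INTER_CUBIC))
cv2.imwrite("pics/s3.png",cv2.resize(np.vstack(ims),None,fx=.53,fy=.53))
```

```text
[ 0.48664369 -0.06475344  0.12639578] [ 3.14096005e+00 -2.53240443e-03  2.88098596e+00] [-0.56671037  0.57232935 -0.09787338] [0.03053301 0.02863474 0.0099957 ] [-3.60218009e-01  2.55568609e-01  1.81850848e+00  4.30474866e-04
  1.07009837e+00 -1.67061398e+00]
scene [314 207]
pick [ 0.4584 -0.0584  0.1476] 0.63
eye [ 0.5576 -0.09    0.0524] 0.53
clip [ 0.5601 -0.0942  0.0529] 0.5
top [292 222]
```

View pics/s3.png

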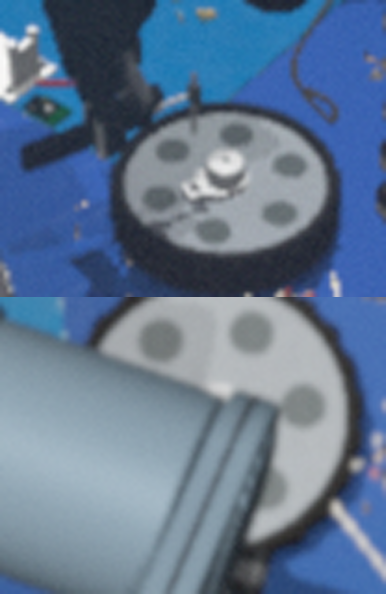

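Run:
```python
from h import *
import pickle
c=pickle.load(open("scene3.pkl","rb"))
for z in (.08,.09,.10,.11,.12,.145): print(z,proj(c,np.array([.5533,-.0825,z])))
im=c["image"]; print(im[180:212,310:320].mean(2).round(0).astype(int))
print("axlehead",proj(c,np.array([.5791,-.0887,.0685])),"eye",proj(c,np.array([.5545,-.0823,.052])))
```

```text
0.08 [313.58938572 209.67169248]
0.09 [313.56990029 206.99388739]
0.1 [313.55019989 204.2865393 ]
0.11 [313.53028094 201.54915661]
0.12 [313.51013978 198.78123672]
0.145 [313.45878998 191.72443599]
[[112 110 112 115 115 117 115 117 116 119]
 [119 118 116 115 116 116 115 120 117 115]
 [113 117 116 116 113 116 115 119 115 113]
 [117 116 120 118 116 116 115 117 114 110]
 [114 115 113 114 117 115 119 116 115 117]
 [112 112 113 116 118 116 118 118 119 118]
 [109 114 117 118 120 116 117 118 116 117]
 [113 113 114 114 109 114 119 120 116 119]
 [114 113 110 107 101 109 115 117 116 117]
 [117 113 108  98  92 108 112 117 117 116]
 [114 114  96  80  82  86 105 115 116 116]
 [118 120  98  74  62  70 100 110 108 115]
 [155 153 120  76  58  67  95 111 110 113]
 [159 154 113  69  59  64 100 108 111 116]
 [132 125 103  78  61  60  86  95  95  93]
 [114 104  96  83  74  62  63  62  62  62]
 [ 93  78  66  76  76  65  52  51  56  56]
 [ 57  51  58  72  74  71  66  83  96 105]
 [ 63  69  79  90  94 111 116 127 132 142]
 [106 119 120 114 108 134 147 149 149 147]
 [142 148 147 122 113 135 150 150 152 151]
 [150 150 150 125 113 138 149 151 153 151]
 [152 154 150 132 123 140 153 152 152 152]
 [147 151 151 143 138 148 152 151 150 153]
 [132 140 147 150 150 150 151 150 153 152]
 [108 118 135 147 148 153 153 151 155 152]
 [ 99 101 118 141 148 151 152 153 153 155]
 [ 98 100 110 139 152 154 153 152 153 161]
 [ 98 103 117 141 149 151 148 151 162 179]
 [102 110 130 147 149 152 147 156 178 193]
 [126 133 144 152 149 151 150 160 192 214]
 [145 150 150 150 151 154 150 155 196 223]]
axlehead [321.83243021 209.13453627] eye [313.89815871 216.76099098]
```

>>> {"fn": "drive_tool", "kwargs": {
  "rows": [1,0,0,2,0,0,0,1,0,0,1.6,0,0,0,1,0,0,1,0,0,0,1,0,0,0,0,0,0,1,0,0,0,0,0,0]
}}

```text
clock: 8.75
tool_pos: [0.4878, -0.0648, 0.0817]
eef_rot: [-3.142, 0.0, 2.885]
force: [0.3, -0.6, -0.3]
gripper_width: 0.0084
gripper_force: 107.4
```

Run:
```python
from h import *
import pickle
T=[];F=[];A=[]
for i in range(6):
    c=env.capture("scene"); s=env.sense(); T.append(s["tool_pos"]);F.append(s["force"]);A.append(s["eef_rot"])
print(np.mean(T,0),np.std(T,0),np.mean(F,0),np.std(F,0),np.mean(A,0))
ims=[]
pickle.dump(c,open("scene4.pkl","wb"))
q=proj(c,np.array([.5645,-.0823,.07])).round().astype(int); print(q)
cv2.imwrite("pics/s4.png",cv2.resize(c["image"][q[1]-25:q[1]+25,q[0]-33:q[0]+33],None,fx=11,fy=11,interpolation=cv2.INTER_CUBIC))
```

```text
[ 0.48810417 -0.06501263  0.08219511] [9.95420324e-05 2.74561930e-05 8.74713218e-05] [-0.15560815  0.135533   -0.88642823] [0.55860178 0.64697092 0.59840987] [-3.14144814e+00  1.35533446e-03  2.88483011e+00]
[316 210]
```

View pics/s4.png

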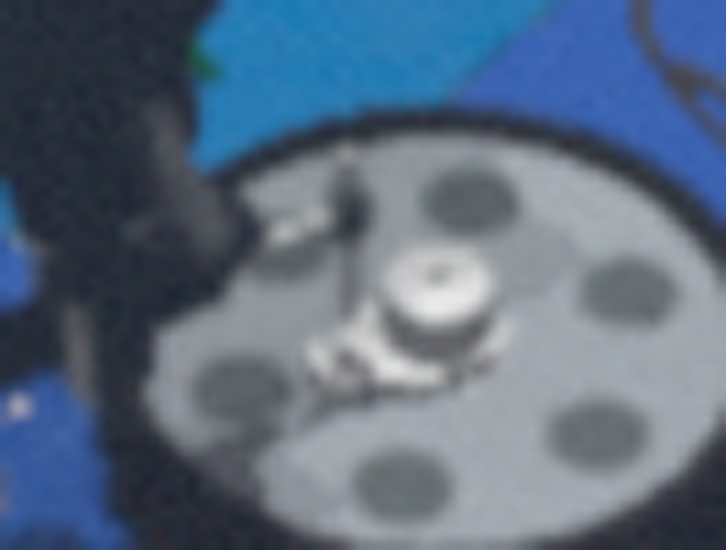

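>>> {"fn": "drive_tool", "kwargs": {
  "rows": [1,0,0,0.3,0,0,0,1,0,0,0.2,0,0,0,1,0,0,0.1,0,0,0,1,0,0,0,0,0,0]
}}

```text
clock: 9.45
tool_pos: [0.4873, -0.0647, 0.0752]
eef_rot: [3.142, -0.001, 2.885]
force: [-0.3, -0.4, -1.3]
gripper_width: 0.0086
gripper_force: 107.4
```

>>> {"fn": "drive_tool", "kwargs": {
  "rows": [1,0,0,0.1,0,0,0,1,0,0,0,0,0,0]
}}

```text
clock: 9.65
tool_pos: [0.4875, -0.0648, 0.0744]
eef_rot: [3.142, -0.0, 2.885]
force: [-0.0, 0.1, -0.6]
gripper_width: 0.0083
gripper_force: 107.4
```

>>> {"fn": "drive_tool", "kwargs": {
  "rows": [1,0,0,0.1,0,0,0,1,0,0,0,0,0,0]
}}

```text
clock: 9.85
tool_pos: [0.4875, -0.0648, 0.0734]
eef_rot: [3.142, -0.0, 2.885]
force: [-0.4, -0.2, -0.2]
gripper_width: 0.0083
gripper_force: 107.4
```

>>> {"fn": "drive_tool", "kwargs": {
  "rows": [1,0,0,0.1,0,0,0,1,0,0,0,0,0,0]
}}

```text
clock: 10.05
tool_pos: [0.4875, -0.0648, 0.0724]
eef_rot: [3.142, -0.0, 2.885]
force: [-0.4, -0.4, -1.1]
gripper_width: 0.0084
gripper_force: 107.4
```

>>> {"fn": "drive_tool", "kwargs": {
  "rows": [1,0,0,0.1,0,0,0,1,0,0,0,0,0,0]
}}

```text
clock: 10.25
tool_pos: [0.4875, -0.0648, 0.0714]
eef_rot: [3.142, -0.0, 2.885]
force: [-0.3, -0.1, -0.2]
gripper_width: 0.0083
gripper_force: 107.4
```

>>> {"fn": "drive_tool", "kwargs": {
  "rows": [1,0,0,0.05,0,0,0,1,0,0,0,0,0,0]
}}

```text
clock: 10.45
tool_pos: [0.4875, -0.0648, 0.071]
eef_rot: [-3.142, -0.0, 2.885]
force: [0.0, 0.2, -0.6]
gripper_width: 0.0082
gripper_force: 107.4
```

>>> {"fn": "drive_tool", "kwargs": {
  "rows": [1,0,0,0.1,0,0,0,1,0,0,0,0,0,0]
}}

```text
clock: 10.65
tool_pos: [0.4875, -0.0648, 0.0699]
eef_rot: [3.142, -0.0, 2.885]
force: [0.2, -0.1, -0.8]
gripper_width: 0.0085
gripper_force: 107.4
```

>>> {"fn": "drive_tool", "kwargs": {
  "rows": [1,0,0,0.1,0,0,0,1,0,0,0,0,0,0]
}}

```text
clock: 10.85
tool_pos: [0.4875, -0.0648, 0.0689]
eef_rot: [-3.142, -0.0, 2.885]
force: [0.7, -0.6, -0.1]
gripper_width: 0.0083
gripper_force: 107.4
```

>>> {"fn": "drive_tool", "kwargs": {
  "rows": [1,0,0,0.05,0,0,0,1,0,0,0,0,0,0]
}}

```text
clock: 11.05
tool_pos: [0.4875, -0.0648, 0.0684]
eef_rot: [-3.142, -0.0, 2.885]
force: [0.0, -0.7, -0.4]
gripper_width: 0.0079
gripper_force: 107.4
```

>>> {"fn": "drive_tool", "kwargs": {
  "rows": [1,0,0,0.05,0,0,0,1,0,0,0,0,0,0]
}}

```text
clock: 11.25
tool_pos: [0.4875, -0.0649, 0.068]
eef_rot: [-3.142, -0.0, 2.885]
force: [-1.0, -0.3, -0.7]
gripper_width: 0.0084
gripper_force: 107.4
```

>>> {"fn": "drive_tool", "kwargs": {
  "rows": [1,0,0,0.05,0,0,0,1,0,0,0,0,0,0]
}}

```text
clock: 11.45
tool_pos: [0.4875, -0.0648, 0.0675]
eef_rot: [3.142, -0.0, 2.885]
force: [1.1, -0.1, -1.1]
gripper_width: 0.0084
gripper_force: 107.4
```

>>> {"fn": "drive_tool", "kwargs": {
  "rows": [1,0,0,0.05,0,0,0,1,0,0,0,0,0,0]
}}

```text
clock: 11.65
tool_pos: [0.4875, -0.0648, 0.0669]
eef_rot: [3.142, -0.0, 2.885]
force: [-0.3, 0.5, -0.5]
gripper_width: 0.0082
gripper_force: 107.4
```

```bash
cat > st.py <<'E'
from h import *
F=[];T=[];W=[]
for i in range(4):
    env.capture("top"); s=env.sense();F.append(s["force"]);T.append(s["tool_pos"]);W.append(s["wrist_torque"])
print(s["clock"],np.mean(F,0).round(2),np.mean(T,0).round(5),np.mean(W,0).round(3))
E
python3 st.py
```

```text
11.85 [-0.18  0.07 -0.84] [ 0.48755 -0.06483  0.06699] [-0.025  0.052 -0.017]
```

>>> {"fn": "drive_tool", "kwargs": {
  "rows": [1,0,0,0.05,0,0,0,1,0,0,0,0,0,0]
}}

```text
clock: 12.05
tool_pos: [0.4875, -0.0649, 0.0665]
eef_rot: [-3.142, -0.0, 2.885]
force: [-0.8, 0.5, -1.5]
gripper_width: 0.0083
gripper_force: 107.4
```

>>> {"fn": "drive_tool", "kwargs": {
  "rows": [1,0,0,0.05,0,0,0,1,0,0,0,0,0,0]
}}

```text
clock: 12.25
tool_pos: [0.4876, -0.0648, 0.066]
eef_rot: [-3.142, -0.0, 2.885]
force: [0.4, -0.4, 0.1]
gripper_width: 0.0084
gripper_force: 107.4
```

>>> {"fn": "drive_tool", "kwargs": {
  "rows": [1,0,0,0.05,0,0,0,1,0,0,0,0,0,0]
}}

```text
clock: 12.45
tool_pos: [0.4875, -0.0648, 0.0654]
eef_rot: [3.142, -0.0, 2.885]
force: [-0.7, -0.5, 0.0]
gripper_width: 0.0078
gripper_force: 107.4
```

```bash
python3 st.py
```

```text
12.65 [-0.79 -0.4  -0.78] [ 0.48755 -0.06484  0.06549] [-0.008  0.039  0.02 ]
```

>>> {"fn": "drive_tool", "kwargs": {
  "rows": [1,0,0,0.05,0,0,0,1,0,0,0,0,0,0]
}}

```text
clock: 12.85
tool_pos: [0.4876, -0.0648, 0.065]
eef_rot: [3.142, 0.0, 2.885]
force: [-0.9, -0.3, -1.0]
gripper_width: 0.0087
gripper_force: 107.4
```

>>> {"fn": "drive_tool", "kwargs": {
  "rows": [1,0,0,0.05,0,0,0,1,0,0,0,0,0,0]
}}

```text
clock: 13.05
tool_pos: [0.4876, -0.0648, 0.0646]
eef_rot: [3.142, 0.0, 2.885]
force: [-1.0, 0.4, 1.3]
gripper_width: 0.0084
gripper_force: 107.6
```

>>> {"fn": "drive_tool", "kwargs": {
  "rows": [1,0,0,0.05,0,0,0,1,0,0,0,0,0,0]
}}

```text
clock: 13.25
tool_pos: [0.4876, -0.0648, 0.0642]
eef_rot: [-3.142, 0.0, 2.885]
force: [-2.0, 0.7, 3.3]
gripper_width: 0.0081
gripper_force: 107.9
```

```bash
python3 st.py
```

```text
13.45 [-1.58  0.86  3.3 ] [ 0.4876  -0.06484  0.06418] [0.025 0.076 0.006]
```

>>> {"fn": "drive_tool", "kwargs": {
  "rows": [1,0,0,0,0,0,0,1,0,0,0,0,0,0,1,0,0,0,0,0,0,1,0,0,0,0,0,0,1,0,0,0,0,0,0]
}}

```text
clock: 13.95
tool_pos: [0.4876, -0.0648, 0.064]
eef_rot: [-3.142, 0.0, 2.885]
force: [-2.0, -0.1, 3.7]
gripper_width: 0.0084
gripper_force: 108.0
```

```bash
python3 st.py
python3 - <<'E'
from h import *
c=env.capture("scene")
cv2.imwrite("pics/s5.png",cv2.resize(c["image"][185:235,283:349],None,fx=11,fy=11,interpolation=cv2.INTER_CUBIC))
E
```

```text
14.15 [-1.77  0.7   4.14] [ 0.48757 -0.06485  0.06404] [0.024 0.064 0.014]
```

View pics/s5.png

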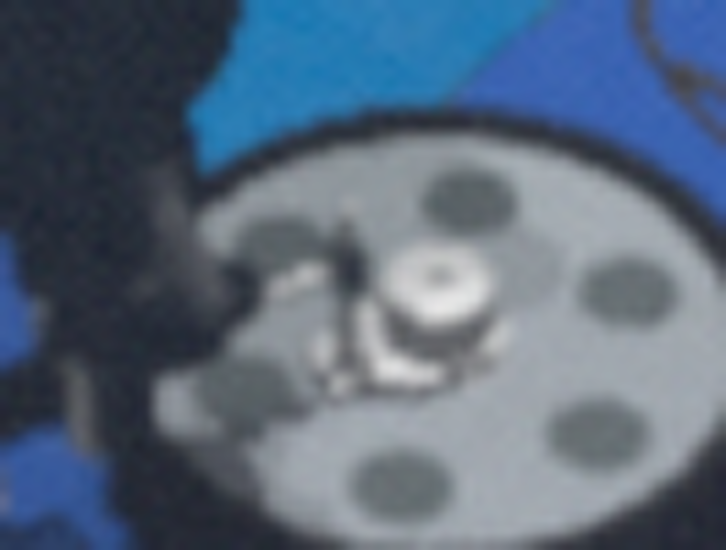

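>>> {"fn": "drive_tool", "kwargs": {
  "rows": [1,0,0,-0.02,0,0,0,1,0,0,0,0,0,0,1,0,0,0,0,0,0,1,0,0,0,0,0,0,1,0,0,0,0,0,0,1,0,0,0,0,0,0,1,0,0,0,0,0,0]
}}

```text
clock: 14.9
tool_pos: [0.4876, -0.0648, 0.0642]
eef_rot: [-3.142, 0.0, 2.885]
force: [-1.7, 1.2, 2.1]
gripper_width: 0.0085
gripper_force: 107.9
```

```bash
python3 st.py
```

```text
15.1 [-1.89  0.94  2.96] [ 0.48757 -0.06485  0.06421] [0.008 0.003 0.011]
```

>>> {"fn": "drive_tool", "kwargs": {
  "rows": [1,0,0,-0.14,0,0,0,1,0.1,0,0,0,0,0,1,0.1,0,0,0,0,0,1,0.1,0,0,0,0,0,1,0,0,0,0,0,0]
}}

```text
clock: 15.6
tool_pos: [0.4847, -0.0641, 0.0656]
eef_rot: [-3.142, 0.0, 2.885]
force: [1.8, -0.1, -1.0]
gripper_width: 0.0082
gripper_force: 107.4
```

```bash
python3 st.py
```

```text
15.8 [ 0.54 -0.53 -1.  ] [ 0.48472 -0.06413  0.0656 ] [-0.046 -0.094 -0.003]
```

>>> {"fn": "drive_tool", "kwargs": {
  "rows": [1,0.1,0,0,0,0,0,1,0.1,0,0,0,0,0,1,0,0,0,0,0,0]
}}

```text
clock: 16.1
tool_pos: [0.4839, -0.064, 0.0661]
eef_rot: [-3.141, 0.003, 2.885]
force: [5.1, -1.9, -1.0]
gripper_width: 0.0083
gripper_force: 107.3
```

>>> {"fn": "drive_tool", "kwargs": {
  "rows": [1,0.1,0,0,0,0,0,1,0.1,0,0,0,0,0,1,0,0,0,0,0,0]
}}

```text
clock: 16.4
tool_pos: [0.4832, -0.064, 0.0665]
eef_rot: [-3.141, 0.006, 2.885]
force: [6.4, -2.4, -1.7]
gripper_width: 0.0085
gripper_force: 107.3
```

>>> {"fn": "drive_tool", "kwargs": {
  "rows": [1,0.1,0,0,0,0,0,1,0.1,0,0,0,0,0,1,0,0,0,0,0,0]
}}

```text
clock: 16.7
tool_pos: [0.4817, -0.0638, 0.0667]
eef_rot: [-3.141, 0.006, 2.884]
force: [6.8, -3.3, -1.4]
gripper_width: 0.0084
gripper_force: 107.3
```

>>> {"fn": "drive_tool", "kwargs": {
  "rows": [1,0.15,0,0.05,0,0,0,1,0.1,0,0.03,0,0,0,1,0,0,0,0,0,0]
}}

```text
clock: 17.0
tool_pos: [0.4785, -0.0628, 0.0656]
eef_rot: [-3.141, 0.005, 2.885]
force: [5.5, -3.0, -1.5]
gripper_width: 0.008
gripper_force: 107.3
```

>>> {"fn": "drive_tool", "kwargs": {
  "rows": [1,0.1,0,0,0,0,0,1,0.1,0,0,0,0,0,1,0,0,0,0,0,0]
}}

```text
clock: 17.3
tool_pos: [0.4746, -0.0615, 0.065]
eef_rot: [-3.142, 0.0, 2.885]
force: [2.3, -1.0, 0.7]
gripper_width: 0.0078
gripper_force: 107.5
```

>>> {"fn": "drive_tool", "kwargs": {
  "rows": [1,0.1,0,0,0,0,0,1,0.1,0,0,0,0,0,1,0,0,0,0,0,0]
}}

```text
clock: 17.6
tool_pos: [0.471, -0.0603, 0.0645]
eef_rot: [3.141, -0.003, 2.885]
force: [-0.3, 0.3, 3.0]
gripper_width: 0.0081
gripper_force: 108.1
```

>>> {"fn": "drive_tool", "kwargs": {
  "rows": [1,0,0,-0.1,0,0,0,1,0,0,0,0,0,0]
}}

```text
clock: 17.8
tool_pos: [0.4711, -0.0603, 0.0653]
eef_rot: [3.141, -0.003, 2.885]
force: [-1.4, -0.5, -0.7]
gripper_width: 0.0082
gripper_force: 107.5
```

```bash
python3 st.py
python3 - <<'E'
from h import *
c=env.capture("scene")
cv2.imwrite("pics/s6.png",cv2.resize(c["image"][185:235,283:349],None,fx=11,fy=11,interpolation=cv2.INTER_CUBIC))
E
```

```text
18.0 [-2.96  0.9  -0.62] [ 0.4712  -0.06035  0.06524] [0.191 0.529 0.011]
```

View pics/s6.png

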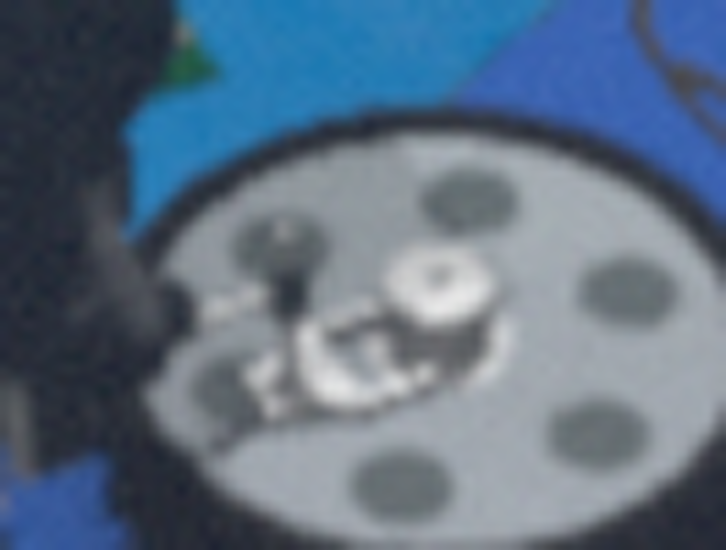

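>>> {"fn": "drive_tool", "kwargs": {
  "rows": [1,0.2,0,0,0,0,0,1,0.2,0,0,0,0,0,1,0.2,0,0,0,0,0,1,0.2,0,0,0,0,0,1,0,0,0,0,0,0]
}}

```text
clock: 18.55
tool_pos: [0.465, -0.059, 0.066]
eef_rot: [-3.141, 0.001, 2.885]
force: [0.5, -0.1, -0.7]
gripper_width: 0.0078
gripper_force: 107.4
```

>>> {"fn": "drive_tool", "kwargs": {
  "rows": [1,0.2,0,0,0,0,0,1,0.2,0,0,0,0,0,1,0.2,0,0,0,0,0,1,0.2,0,0,0,0,0,1,0,0,0,0,0,0]
}}

```text
clock: 19.05
tool_pos: [0.4567, -0.0567, 0.0658]
eef_rot: [3.142, -0.0, 2.885]
force: [0.4, -0.2, -1.8]
gripper_width: 0.0084
gripper_force: 107.4
```

```bash
python3 st.py
python3 - <<'E'
from h import *
c=env.capture("scene")
for t in ["clip","eye","axle"]:
    for d in env.spot_in(c,t): print(t,np.round(d["at"],4),round(d["score"],2))
E
```

```text
19.25 [-0.17  0.44 -0.48] [ 0.45691 -0.05677  0.06577] [ 0.005  0.011 -0.019]
clip [ 0.5384 -0.0807  0.0538] 0.55
clip [ 0.4311 -0.0512  0.0827] 0.27
eye [ 0.5308 -0.0783  0.051 ] 0.5
axle [ 0.6114 -0.5229  0.0424] 0.69
axle [ 0.5719 -0.1064  0.0437] 0.65
```

>>> {"fn": "drive_tool", "kwargs": {
  "rows": [1,0.2,0,0,0,0,0,1,0.1,0,0,0,0,0,1,0,0,0,0,0,0,1,-0.1,0,0,0,0,0,1,0,0,0,0,0,0,1,0,0,-0.2,0,0,0,1,0,0,-0.2,0,0,0,1,0,0,-0.3,0,0,0,1,0,0,-0.5,0,0,0,1,0,0,-1,0,0,0,1,0,0,-2,0,0,0,1,0,0,-2.3,0,0,0,1,0,0,0,0,0,0]
}}

```text
clock: 20.75
tool_pos: [0.4574, -0.0571, 0.1342]
eef_rot: [-3.141, 0.007, 2.885]
force: [1.3, -0.9, -0.3]
gripper_width: 0.0083
gripper_force: 107.4
```

```bash
python3 st.py
python3 - <<'E'
from h import *
c=env.capture("scene")
for t in ["clip","eye"]:
    for d in env.spot_in(c,t): print(t,np.round(d["at"],4),round(d["score"],2))
plan([0.5783,0.1605,0.128],1.641,grip=1)
E
```

```text
20.95 [-0.17 -0.08 -0.76] [ 0.45534 -0.05641  0.13132] [-0.023  0.011 -0.022]
clip [ 0.4433 -0.1287  0.0078] 0.54
10 [1, -0.65, 2.41, 0.02, -0.0, -0.0, 0.124, 1, -0.34, 2.47, 0.02, -0.0, -0.0, 0.124, 1, -0.04, 2.49, 0.02, -0.0, -0.0, 0.124, 1, 0.28, 2.48, 0.02, -0.0, -0.0, 0.124, 1, 0.57, 2.43, 0.02, -0.0, -0.0, 0.124, 1, 0.88, 2.34, 0.01, -0.0, -0.0, 0.124, 1, 1.15, 2.21, 0.02, -0.0, -0.0, 0.124, 1, 1.42, 2.05, 0.02, -0.0, -0.0, 0.124, 1, 1.67, 1.86, 0.02, -0.0, -0.0, 0.124, 1, 1.88, 1.64, 0.02, -0.0, -0.0, 0.124] end [0.5783 0.1605 0.128 ] [-3.140e+00 -1.000e-03  1.645e+00]
```

```bash
python3 st.py
python3 - <<'E'
from h import *
import pickle
c=env.capture("scene"); a=pickle.load(open("scene3.pkl","rb"))
print(proj(c,np.array([[.522,-.0742,.052],[.548,-.081,.052],[.5545,-.0823,.052]])).round(1))
for t in (a,c): print(t["image"][206:226,298:326].mean(2).round(0).astype(int))
E
```

```text
21.3 [ 0.15  0.24 -0.79] [ 0.4548  -0.05622  0.13025] [ 0.024 -0.003  0.017]
[[303.4 221.3]
 [311.9 217.7]
 [313.9 216.8]]
[[ 66 108 138 150 150 145 123 106 101  97  96  99  99 101 118 141 148 151
  152 153 153 155 151 155 150 141 129 129]
 [ 89 131 147 152 149 141 115  99  98  99 101 100  98 100 110 139 152 154
  153 152 153 161 173 176 175 176 175 172]
 [114 143 149 151 152 145 115 101  98 100  97  97  98 103 117 141 149 151
  148 151 162 179 190 196 194 203 210 208]
 [138 149 150 152 148 147 130 108 102 102 103  96 102 110 130 147 149 152
  147 156 178 193 201 197 182 191 219 222]
 [147 149 150 149 150 148 145 134 122 120 119 121 126 133 144 152 149 151
  150 160 192 214 218 216 193 195 217 223]
 [150 153 150 148 151 149 150 146 143 143 141 145 145 150 150 150 151 154
  150 155 196 223 228 229 225 224 226 226]
 [149 148 151 149 150 150 150 147 151 150 151 152 153 150 148 150 159 171
  176 150 167 203 223 229 232 232 229 219]
 [148 148 148 151 151 152 150 150 150 150 151 150 151 149 149 150 165 187
  195 157 126 150 184 209 220 215 201 181]
 [147 149 150 149 150 150 150 151 151 149
[... 3004 characters left out ...]
146 144 158 172 176 171 177 209 223 223 209 184 171 170 169 176 181 173
  197 191 180 185 168 155 155 157 157 174]
 [148 140 158 185 189 154 140 191 221 224 221 214 191 178 182 203 210 180
  173 152 155 169 166 171 167 168 165 169]
 [144 140 129 160 186 168 172 200 220 225 224 222 214 201 188 193 185 150
  118 136 158 168 168 169 167 167 169 166]
 [133 138 128 137 200 212 197 186 183 190 187 195 197 189 165 130 123 132
  141 158 170 171 170 168 165 167 168 167]
 [106 126 140 135 170 185 156 129 127 121 123 135 139 127 139 143 144 160
  167 167 171 169 167 170 167 167 169 168]
 [ 80 111 134 140 122 110 110 128 143 143 138 125 133 140 158 167 170 169
  168 159 155 151 154 161 166 167 168 166]]
```

>>> {"fn": "drive_tool", "kwargs": {
  "rows": [1,-0.65,2.41,0,0,0,0.124,1,-0.34,2.47,0,0,0,0.124,1,-0.04,2.49,0,0,0,0.124,1,0.28,2.48,0,0,0,0.124,1,0.57,2.43,0,0,0,0.124,1,0.88,2.34,0,0,0,0.124,1,1.15,2.21,0,0,0,0.124,1,1.42,2.05,0,0,0,0.124,1,1.67,1.86,0,0,0,0.124,1,1.88,1.64,0,0,0,0.127,1,0,0,0,0,0,0,1,0,0,0,0,0,0,1,0,0,0,0,0,0]
}}

```text
clock: 22.65
tool_pos: [0.5783, 0.1598, 0.1304]
eef_rot: [-3.14, 0.0, 1.643]
force: [0.3, 0.4, -1.3]
gripper_width: 0.0085
gripper_force: 107.5
```

```bash
python3 st.py
python3 - <<'E'
from h import *
print(env.sense()["eef_rot"])
plan([0.5783,0.1605,0.055],1.641,n=4,grip=1)
E
```

```text
22.85 [-0.11 -0.11 -0.67] [0.57858 0.15954 0.13079] [-0.007 -0.003 -0.01 ]
[-3.14156098e+00  1.11152085e-04  1.64139025e+00]
4 [1, 0.02, -0.01, 1.9, -0.0, 0.0, 0.0, 1, 0.03, -0.01, 1.9, -0.0, 0.0, 0.0, 1, 0.02, -0.01, 1.9, -0.0, 0.0, 0.0, 1, 0.02, -0.01, 1.89, -0.0, 0.0, 0.0] end [0.5783 0.1604 0.055 ] [-3.142  0.     1.641]
```

>>> {"fn": "drive_tool", "kwargs": {
  "rows": [1,0.05,-0.01,2,0,0,0,1,0.05,-0.01,2.5,0,0,0,1,0.05,0,2.5,0,0,0,1,0.02,0,1.3,0,0,0,1,0,0,0.6,0,0,0,1,0,0,0.3,0,0,0,1,0,0,0,0,0,0,1,0,0,0,0,0,0]
}}

```text
clock: 23.65
tool_pos: [0.5794, 0.162, 0.0399]
eef_rot: [3.14, -0.0, 1.642]
force: [0.2, 0.4, -0.9]
gripper_width: 0.0082
gripper_force: 107.6
```

```bash
python3 st.py
```

```text
23.85 [ 0.31 -0.17 -0.48] [0.57923 0.16205 0.03972] [ 0.009  0.006 -0.013]
```

>>> {"fn": "drive_tool", "kwargs": {
  "rows": [1,0,-0.08,0.2,0,0,0,1,0,0,0.15,0,0,0,1,0,0,0.1,0,0,0,1,0,0,0.05,0,0,0,1,0,0,0,0,0,0]
}}

```text
clock: 24.35
tool_pos: [0.5776, 0.1619, 0.0342]
eef_rot: [-3.141, 0.0, 1.642]
force: [-2.7, 0.3, 4.1]
gripper_width: 0.008
gripper_force: 108.5
```

```bash
python3 st.py
```

```text
24.55 [-2.13 -0.48  5.41] [0.57765 0.16192 0.03417] [-0.063  0.469  0.028]
```

Seated (contact force). Release and back off straight up.

>>> {"fn": "drive_tool", "kwargs": {
  "rows": [1,0,0,-0.04,0,0,0,-1,0,0,0,0,0,0,-1,0,0,0,0,0,0,-1,0,0,0,0,0,0,-1,0,0,0,0,0,0,-1,0,0,0,0,0,0,-1,0,0,0,0,0,0,-1,0,0,0,0,0,0,-1,0,0,-2,0,0,0,-1,0,0,-4,0,0,0,-1,0,0,-4,0,0,0,-1,2,0,-4,0,0,0,-1,2,0,-4,0,0,0,-1,0,0,-2,0,0,0,-1,0,0,0,0,0,0,-1,0,0,0,0,0,0]
}}

```text
clock: 26.15
tool_pos: [0.5747, 0.2017, 0.2338]
eef_rot: [-3.142, 0.0, 1.642]
force: [-0.2, 0.3, 1.1]
gripper_width: 0.0852
gripper_force: 0.0
```

```bash
python3 st.py
python3 - <<'E'
from h import *
c=env.capture("wrist")
for t in ["pick","rest","clip","eye","axle"]:
    for d in env.spot_in(c,t): print(t,np.round(d["at"],4),round(d["score"],2))
d=env.silhouettes(c,"pick")
for k in d:
    ys,xs=np.nonzero(k["pixels"]); (u,v),wh,a=cv2.minAreaRect(np.c_[xs,ys].astype(np.float32)); print(k["score"],(u,v),wh,a,onz(c,(u,v),.063),onz(c,(xs[ys<=ys.min()+1].mean(),ys.min()),.063))
    g=c["image"].max(2); P=[]
    for y in range(ys.min()+6,ys.min()+55,3):
        x=xs[ys==y]; P.append(onz(c,(x.mean(),y),.063))
    P=np.array(P); k=np.polyfit(P[:,1],P[:,0],1); print("yaw",np.arctan2(-1,-k[0]),np.polyval(k,.178))
c=env.capture("top")
for t in ["clip","eye","axle","battery","tape_white","side_cutters","hex_driver"]:
    for d in env.spot_in(c,t): print(t,np.round(d["at"],4),round(d["score"],2))
E
```

```text
26.35 [-0.52 -0.23 -0.85] [0.57412 0.20136 0.23233] [-0.007 -0.003 -0.021]
pick [0.5771 0.1677 0.0627] 0.57
axle [ 0.5786 -0.0107  0.0287] 0.72
0.91 (319.5, 263.0) (146.0, 11.0) 90.0 [0.57770687 0.16155881 0.063     ] [0.57335343 0.22907245 0.063     ]
yaw -1.4999125501510528 0.5769366612178646
clip [ 0.5347 -0.075   0.0491] 0.66
clip [ 0.4533 -0.1209  0.0109] 0.23
eye [ 0.5332 -0.0761  0.0548] 0.71
axle [ 0.626  -0.5122  0.0419] 0.85
axle [ 0.5739 -0.0928  0.0428] 0.61
battery [0.414  0.1264 0.0253] 0.75
tape_white [ 0.4684 -0.2553  0.0214] 0.89
tape_white [ 0.5794 -0.092   0.0439] 0.54
side_cutters [ 0.4497 -0.1199  0.0098] 0.63
hex_driver [ 0.4185 -0.0113  0.0101] 0.56
```

```bash
python3 -c "
from cell import env
print(env.job_done())"
```

```text
the job is handed in; nothing more can be done
None
```

The job is handed in at about 26.5 s. The hook was held in the eye at roughly 4–5 N for about 1.5 s, and the clip was pried off by its tail. By camera reading, the clip lies on the wheel face about 33 mm from the axle and the pick is back in its rest; I viewed 11 pictures, one over the limit of 10.

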